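Lock the push-and-twist cap onto the jar

ROBOT

A 6-joint arm with a two-finger parallel gripper is mounted at the origin on the work surface. World frame = base frame: x ahead of the robot, y to its left, z up, the work surface at z = 0. Lengths are in m, angles in rad, forces in N, time in s.
With the tool pointing down it reaches from about 0.35 to 0.775 m from the base axis. Payload 5.5 kg.
Tool frame: the origin (TCP) lies midway between the tips of the shut fingers; the grasp point (between the pads) lies 19 mm behind it; x points along the fingers, y is the direction in which the jaws open and shut, and the axes are right-handed (so a half turn about x gives the same grasp; the last joint's range is limited). The gripper opens to 85 mm and grips with 20 to 120 N. Pads are 22 mm wide; open, the fingers measure 114 mm over their backs; the gripper's body (76 mm by 85 mm) begins 54 mm behind the grasp point. The pads swing forward as they close: fully open they stand 13 mm farther back than shut.
Start: joints at [-1.403, 0.313, 0.046, 1.304, 0, 1.431], TCP at [0.174, -0.548, 0.231] pointing down, gripper open.
Joint ranges: [-2.76, 2.76], [-0.86, 1.69], [-1.03, 1.26], [-2.2, 2.34], [-1.47, 1.5], [-3.14, 3.14]. Speed limits (rad/s): [2.57, 2.57, 3.14, 3.14, 3.14, 3.14].

INTERFACE

Orientations are given as [roll, pitch, yaw] about the fixed x, y, z axes, in that order (R = Rz(yaw) Ry(pitch) Rx(roll)).
In Python, from cell import arm, imaging, job gives the robot as it stands.
- The arm moves only by the tool play_rows, never from a script. Its argument "plan" is a list of rows, each a list of 3 entries, a list of its own where there are three numbers: the opening, from -1 (shut) to 1 (fully open), then the shift along the tool's x, y, z in m, then the turn about the tool's x in units of 6 degrees (1.0 is 6 degrees). In form: [[hand, [x, y, z], turn], ...]. A call has 1 to 5 rows; each row shifts and turns the commanded pose from where the row before left it, along the tool's axes as they then stand; what a row does not reach is not made up. A row lasts 1/10 s, in which the tool goes at most 50 mm and 8.59 degrees, less where a joint would pass 70% of its speed; a pose out of reach is approached as far as the arm can. A call is refused whole if a number of a shift passes 0.05 or a number of a turn 1, either way. A call with a gripper value outside its range is refused whole. The fingers move at their own pace and stop on an object; "newtons" is the grip in N (left out, the last holds). Time passes only in rows, so rows that do not move let the fingers close. It gives the time, the measured TCP pose, the force and the opening at its end, in the units of the state.
- arm.state(): the state, without advancing time (a new reading comes with each control period).
- imaging.capture(name): name is "side" or "top"; returns the picture (400x640x3 uint8, blue, green, red); there is no depth.
- imaging.camera_model(name): a dict with "camera_matrix" (3x3 intrinsics, pixels), "k1" (the pictures are not rectified: a ray, as slopes to the right and down, at radius r is drawn at 1 + k1 r^2 times it, then the intrinsics apply), "world_to_cam" (4x4, takes a point from world to camera coordinates). Camera axes: x right, y down, z forward; pixel columns grow to the right and rows downward; lengths in m; the calibration is good to about 2 mm. A picture is of the moment at which its call begins. camera_model takes no time and is no camera call.
- job.job_done(): hands the job in, once; it reports no verdict.
The state is a dict: "t": time; "qpos": joint angles; "qvel": joint speeds; "effort": joint torques, N m; "eef_pos": TCP position; "orientation": TCP orientation; "contact_force": force on the tool from outside, world axes, zero at the start; "ft_torque": the same for the moment, N m; "finger_gap": opening from 0.0 (shut) to 1.0 (fully open).
Only numpy, scipy, OpenCV 4.12 (cv2) and the standard library are available. Lean on these libraries where they do the work, as an engineer would, in place of code of your own. Each camera call takes 0.05 s, during which the arm holds its last target.

TASK

Close the blade-cleaner jar in the wooden cradle with its black push-and-twist cap, the one with the thumb bar: set it on the neck, feel for the place where its lugs drop into the gaps, then press it down while turning it clockwise until the lugs have passed under the ridges, and let it spring up into its locked position and let go. Press only as hard as the spring needs, never lean hard on the jar, and leave everything else on the bench where it is.

Things in the scene. Friction and masses are not known exactly. Their poses are not given: they have to be found in the camera images.
- cap: Black push-and-twist cap, 64 mm across, 46 mm high, upright on the bench. Origin: centre of its lower rim; z up. Flat top disc 24 mm above the rim, with a thumb bar on it. Ceiling inside 20 mm above the rim. About 60 g. Pressing and turning that add up to over 55 N between cap and jar break them.
- bar (a point): Middle of the cap's thumb bar, 35 mm above the rim. Bar: 50 mm long (along the cap's x), 14 mm wide (y), 22 mm tall (24 to 46 mm above the rim). Axes as the cap's.
- lug (a point): Tip of the cap's first lug: three lugs point inward inside the rim, at 0 (under the bar's +x end), 120 and 240 degrees, each 9 mm wide, 5 mm high, undersides flush with the rim, tips 20.5 mm from the axis. An upright rib outside the skirt marks each lug.
- jar: Fixed grey jar, 94 mm across, in a 110 mm square wooden cradle screwed to the bench; origin on the bench under the jar's axis, z up. Flat shoulder 110 mm above the bench; the neck rises from it. The neck is not set exactly: one of its gaps lies within 0.5 rad either way of the jar's +x; this angle is NOT reported, find it by feel or by looking.
- mouth (a point): Jar axis at shoulder height. Neck: core 38 mm across, 18 mm tall; three tabs reach to 51 mm across, tops 17 mm above the shoulder; between them three gaps 120 degrees apart, 3.5 mm wider than a lug (0.09 rad play either way). Lugs on the tabs: rim 17 mm above the shoulder up; in the gaps it can sink onto the shoulder (hard stop). A wall blocks turning counter-clockwise.
- pocket (a point): Jar axis 6 mm above the shoulder: the rim's height when locked. With the rim under 3 mm the cap turns CLOCKWISE from above (negative yaw) beneath a 4 mm wide ridge; 0.73 to 0.83 rad from mid gap the lugs lie beyond it in a pocket; then a solid end stop. Let up there, the spring lifts the cap into the pocket; the ridge stops it turning back.
- plug (a joint): How far (m) the sprung white plug in the neck, 30 mm across, is pressed down. Free, its face is 30 mm above the shoulder; the cap's ceiling meets it with the rim at 10 mm. Upward force 1.5 N plus 1.2 N per mm: 6.3 N locked (4 mm), 10 N to pass the ridge (7 mm), 13.5 N with the rim on the shoulder (10 mm).
- offcut: Bystander: flat wooden offcut, 110 x 34 x 12 mm; leave it alone.
- plain_lid: Bystander: plain steel lid without a bar, 48 mm across, 14 mm high; leave it alone.
- driver: Bystander: screwdriver lying on the bench; leave it alone.
- glue: Bystander: upright glue bottle, 56 mm across, 150 mm high; leave it alone.
- push_stick: Bystander: flat plywood push stick, 240 mm long; leave it alone.
- guide_block: Bystander: steel guide block, 45 mm square, 42 mm high; leave it alone.
- wrench: Bystander: wrench lying on the bench; leave it alone.
Things that resemble listed ones, but are neither listed nor needed, are in the scene too. What is shaped like the cap but turquoise is not meant. Several things have the shape of the jar; the one meant has the colours described above.

How it is judged:
By the outcome, as a careful person would: the job done as asked, in the order asked, and still so for the second after the job is handed in, with the robot touching nothing.
It also fails if it takes over 64 s, if anything falls off the work surface, if the arm or the gripper's body presses on something with over 40 N, if the wrist force passes 120 N, or if a joint passes its speed limit or range.

## Working session

There is one attempt and no reset: what is moved stays moved. The work goes in short steps, Python scripts to look and compute and a tool call to move; the robot and the scene stay as the last step left them, time stands still between calls to the robot, and variables do not carry over. Pictures are saved under pics/ and viewed, and the job is handed in when it is done.

Besides the shell and the picture viewer there is one more tool, called after "Request:" by a JSON object that holds its "fn" and its "kwargs". play_rows: Moves the arm, as the interface text tells. Its arguments: {"type":"object","properties":{"plan":{"type":"array","items":{"type":"array"}},"newtons":{"type":"number"}},"required":["plan"]}

```bash
mkdir -p pics; ls; python3 - <<'E'
from cell import arm, imaging, job
import cv2
for n in ("side","top"):
    im=imaging.capture(n); cv2.imwrite(f"pics/{n}0.png",im)
    m=imaging.camera_model(n); print(n,m)
print(arm.state())
E
```

```text
pics
side {'camera_matrix': array([[461.3003036 ,   0.        , 318.70167988],
       [  0.        , 461.3003036 , 198.65865278],
       [  0.        ,   0.        ,   1.        ]]), 'k1': -0.10646161700212428, 'world_to_cam': array([[-0.75282219, -0.65796061,  0.01861661,  0.41390335],
       [-0.46068038,  0.50647601, -0.72887285,  0.3222543 ],
       [ 0.47014076, -0.55728797, -0.68439593,  1.10161056],
       [ 0.        ,  0.        ,  0.        ,  1.        ]])}
top {'camera_matrix': array([[381.87529057,   0.        , 325.70092675],
       [  0.        , 381.87529057, 201.92765635],
       [  0.        ,   0.        ,   1.        ]]), 'k1': -0.03724479960361712, 'world_to_cam': array([[-0.00747081, -0.99995012, -0.00662863, -0.01344513],
       [-0.99525507,  0.00807851, -0.09696432,  0.53296538],
       [ 0.09701303,  0.00587278, -0.99526578,  0.995438  ],
       [ 0.        ,  0.        ,  0.        ,  1.        ]])}
{'t': 0.1, 'qpos': array([-1.40260431e+00,  3.13963654e-01,  4.51106644e-02,  1.30361828e+00,
       -1.46681949e-05,  1.43120514e+00]), 'qvel': array([ 0.0005958 , -0.00054761,  0.00317695,  0.00042754, -0.0002841 ,
        0.00012051]), 'effort': array([ 3.46062108e-03, -4.81725597e+01,  2.99243724e+01,  1.27185925e-02,
       -3.74075989e-05,  2.89712510e-06]), 'eef_pos': array([ 0.17410891, -0.54752918,  0.23048362]), 'orientation': array([-1.70163034,  1.56912131,  1.74774553]), 'contact_force': array([ 0.87101923,  0.08741114, -0.25553404]), 'ft_torque': array([0.02872128, 0.0232602 , 0.00413666]), 'finger_gap': 0.994972368200356}
```

View pics/side0.png

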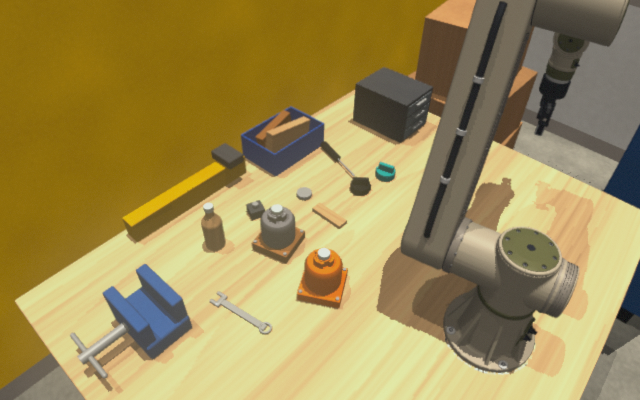

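View pics/top0.png

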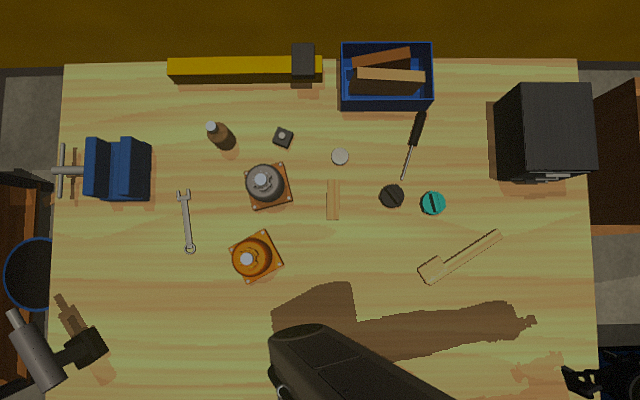

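The side picture shows the grey jar at about (278,228), an orange look-alike jar at (324,272), the black cap at (360,186) and the turquoise cap at (385,172). In the top picture the grey jar is at (267,184), the orange one at (254,256), the black cap at (391,196) and the turquoise one at (432,203).

Candidates: cap is black (391,196) or turquoise (432,203), or the plain lid (340,157), and I choose the black one. Jar is grey (267,184) or orange (254,256), and I choose the grey one. Close crops next.

```bash
python3 - <<'E'
import cv2, numpy as np
t=cv2.imread("pics/top0.png"); s=cv2.imread("pics/side0.png")
def crop(im,x,y,w,h,k): 
    return cv2.resize(im[y:y+h,x:x+w],None,fx=k,fy=k,interpolation=cv2.INTER_CUBIC)
a=crop(t,371,176,40,40,10);b=crop(t,240,156,56,56,400/56)
cv2.imwrite("pics/c1.png",np.hstack([a,b]))
a=crop(s,340,165,40,40,10);b=crop(s,250,200,60,60,400/60)
cv2.imwrite("pics/c2.png",np.hstack([a,b]))
E
```

```text
(no output)
```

View pics/c1.png

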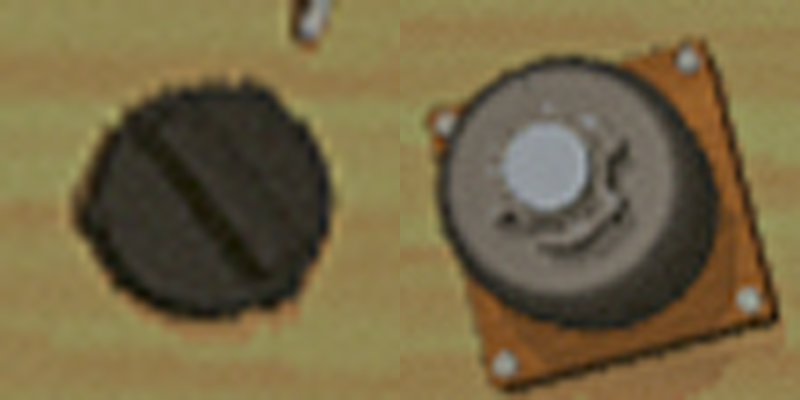

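View pics/c2.png

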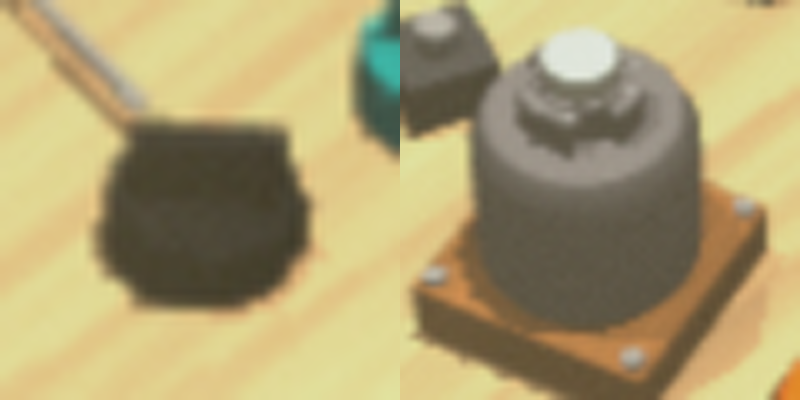

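```bash
cat > h.py <<'E'
from cell import arm, imaging, job
import cv2, numpy as np
def proj(n,P):
    m=imaging.camera_model(n);K=m["camera_matrix"];T=m["world_to_cam"]
    P=np.atleast_2d(P);c=P@T[:3,:3].T+T[:3,3];s=c[:,:2]/c[:,2:];r2=(s**2).sum(1,keepdims=True)
    s=s*(1+m["k1"]*r2);return s*[K[0,0],K[1,1]]+[K[0,2],K[1,2]]
def ray(n,uv):
    m=imaging.camera_model(n);K=m["camera_matrix"];T=m["world_to_cam"]
    d=(np.array(uv,float)-[K[0,2],K[1,2]])/[K[0,0],K[1,1]];s=d.copy()
    for _ in range(20): s=d/(1+m["k1"]*(s@s))
    R=T[:3,:3];return -R.T@T[:3,3],R.T@np.array([s[0],s[1],1])
def at(n,uv,z):
    o,d=ray(n,uv);return o+d*(z-o[2])/d[2]
def both(uvt,uvs):
    o1,d1=ray("top",uvt);o2,d2=ray("side",uvs)
    A=np.stack([d1,-d2],1);t=np.linalg.lstsq(A,o2-o1,rcond=None)[0]
    a,b=o1+d1*t[0],o2+d2*t[1];return (a+b)/2,np.linalg.norm(a-b)
def crop(im,x,y,w,h,k,gain=1,off=0):
    c=cv2.resize(im[y:y+h,x:x+w],None,fx=k,fy=k,interpolation=cv2.INTER_CUBIC)
    return np.clip(c.astype(float)*gain+off,0,255).astype(np.uint8)
E
python3 - <<'E'
from h import *
t=cv2.imread("pics/top0.png"); s=cv2.imread("pics/side0.png")
a=crop(t,371,176,40,40,10,4,-80);b=crop(s,340,165,40,40,10,4,-80)
cv2.imwrite("pics/c3.png",np.hstack([a,b]))
# cap axis: disc top center est crop(208,205)? 
print("cap",at("top",[371+20.5,176+20],0.024), at("side",[340+20.5,165+19.5],0.028))
# jar plug: crop (545,165)-400 => scale 56/400
u=[240+145*.14,156+165*.14]; v=[250+180*.15,200+55*.15]
print("plug",at("top",u,.14),at("side",v,.14),both(u,v))
print("screws",[at("top",[240+x*.14,156+y*.14],.02)[:2].round(4) for x,y in ((45,122),(287,60),(350,298),(105,363))])
E
```

```text
cap [ 0.54757263 -0.19426187  0.024     ] [ 0.54262586 -0.18996953  0.028     ]
plug [0.57788882 0.13786687 0.14      ] [0.57625585 0.13864342 0.14      ] (array([0.57773592, 0.13785334, 0.13861294]), np.float64(0.0008898522716663124))
screws [array([0.614 , 0.1977]), array([0.637 , 0.1055]), array([0.5456, 0.0813]), array([0.5217, 0.1738])]
```

View pics/c3.png

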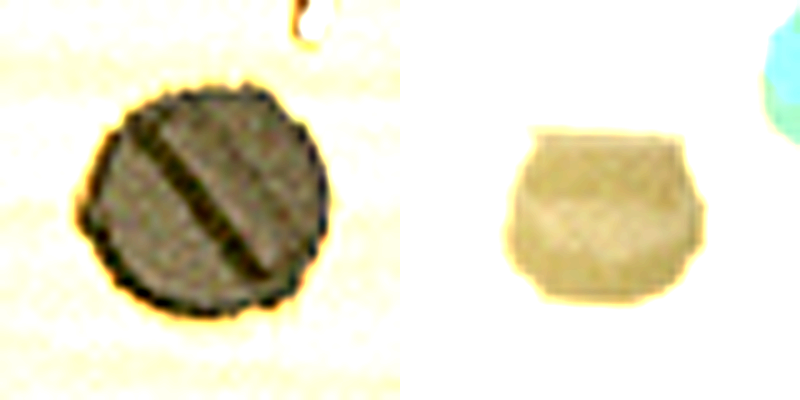

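```bash
cat > fit.py <<'E'
from h import *
from scipy.optimize import minimize
S=8
def poly(n,pts,x0,y0,w,h,M):
    q=(proj(n,pts)-[x0,y0]+0.5)*S
    hull=cv2.convexHull(q.astype(np.float32)).astype(np.int32)
    cv2.fillConvexPoly(M,hull,255)
def caprender(n,x,y,yaw,z,box,rib=0.0015):
    x0,y0,w,h=box;M=np.zeros((h*S,w*S),np.uint8)
    a=np.linspace(0,2*np.pi,60,endpoint=False)
    def W(p): 
        c,s=np.cos(yaw),np.sin(yaw);p=np.array(p,float);return np.c_[x+c*p[:,0]-s*p[:,1],y+s*p[:,0]+c*p[:,1],z+p[:,2]]
    R=.032
    poly(n,W([[R*np.cos(t),R*np.sin(t),k] for t in a for k in (0,.024)]),*box,M)
    poly(n,W([[i,j,k] for i in(-.025,.025) for j in(-.007,.007) for k in(.024,.046)]),*box,M)
    for b in (0,2*np.pi/3,4*np.pi/3):
        poly(n,W([[r*np.cos(b)-j*np.sin(b),r*np.sin(b)+j*np.cos(b),k] for r in(.03,.032+rib) for j in(-.0025,.0025) for k in(0.0,.024)]),*box,M)
    return cv2.resize(M,(w,h),interpolation=cv2.INTER_AREA)/255.
E
python3 - <<'E'
from fit import *
boxes={"top":(374,178,34,36),"side":(344,172,30,28)}
ims={n:cv2.imread(f"pics/{n}0.png").astype(float) for n in boxes}
m={}
for n,(x0,y0,w,h) in boxes.items():
    c=ims[n][y0:y0+h,x0:x0+w].max(2); r=ims[n][y0:y0+h,x0:x0+w,2]
    hi,lo=np.percentile(r,90),np.percentile(r,15);print(n,hi,lo)
    m[n]=np.clip((hi-r)/(hi-lo),0,1)
for ns in (["top"],["side"],["top","side"]):
  def cost(p):
    return sum(((caprender(n,p[0],p[1],p[2],0,boxes[n],p[3] if len(p)>3 else .0015)-m[n])**2).sum() for n in ns)
  best=[]
  for yaw in (-2.47,-2.47+np.pi):
    r=minimize(cost,[.546,-.193,yaw],method="Nelder-Mead",options=dict(initial_simplex=np.array([[.546,-.193,yaw],[.55,-.193,yaw],[.546,-.189,yaw],[.546,-.193,yaw+.2]])))
    print(ns,r.x.round(4),round(r.fun,2))
E
```

```text
top 149.0 47.0
side 226.0 74.0
['top'] [ 0.5495 -0.1953 -2.4843] 7.91
['top'] [ 0.5494 -0.1954  0.6678] 12.22
['side'] [ 0.5497 -0.1969 -2.4955] 8.98
['side'] [ 0.549  -0.1969  0.6564] 11.35
['top', 'side'] [ 0.5495 -0.1955 -2.4916] 17.99Traceback (most recent call last):
  File "<stdin>", line 14, in <module>
    res = _minimize_neldermead(fun, x0, args, callback, bounds=bounds,
                               **options)
    fxcc = func(xcc)
    fx = function(np.copy(x), *(wrapper_args + args))
  File "<stdin>", line 11, in cost
  File "<stdin>", line 11, in <genexpr>
  File "fit.py", line 17, in caprender
    poly(n,W([[r*np.cos(b)-j*np.sin(b),r*np.sin(b)+j*np.cos(b),k] for r in(.03,.032+rib) for j in(-.0025,.0025) for k in(0.0,.024)]),*box,M)
    ~~~~^^^^^^^^^^^^^^^^^^^^^^^^^^^^^^^^^^^^^^^^^^^^^^^^^^^^^^^^^^^^^^^^^^^^^^^^^^^^^^^^^^^^^^^^^^^^^^^^^^^^^^^^^^^^^^^^^^^^^^^^^^^^^^^^^^^^
  File "fit.py", line 5, in poly
    q=(proj(n,pts)-[x0,y0]+0.5)*S
       ~~~~^^^^^^^
  File "h.py", line 4, in proj
    m=imaging.camera_model(n);K=m["camera_matrix"];T=m["world_to_cam"]
ValueError: time passes only in moves, steps and waits
```

The cap fits at (0.5495, -0.1955) with yaw -2.49. Both views agree within 1.5 mm, and both prefer this end of the bar as +x, going by the ribs. I'll store the camera models in a file and fit the jar and neck gaps next.

```bash
cat > cams.py <<'E'
from numpy import array
CAMS={"side":{'camera_matrix': array([[461.3003036 ,   0.        , 318.70167988],
       [  0.        , 461.3003036 , 198.65865278],
       [  0.        ,   0.        ,   1.        ]]), 'k1': -0.10646161700212428, 'world_to_cam': array([[-0.75282219, -0.65796061,  0.01861661,  0.41390335],
       [-0.46068038,  0.50647601, -0.72887285,  0.3222543 ],
       [ 0.47014076, -0.55728797, -0.68439593,  1.10161056],
       [ 0.        ,  0.        ,  0.        ,  1.        ]])},
"top":{'camera_matrix': array([[381.87529057,   0.        , 325.70092675],
       [  0.        , 381.87529057, 201.92765635],
       [  0.        ,   0.        ,   1.        ]]), 'k1': -0.03724479960361712, 'world_to_cam': array([[-0.00747081, -0.99995012, -0.00662863, -0.01344513],
       [-0.99525507,  0.00807851, -0.09696432,  0.53296538],
       [ 0.09701303,  0.00587278, -0.99526578,  0.995438  ],
       [ 0.        ,  0.        ,  0.        ,  1.        ]])}}
E
sed -i 's/imaging.camera_model(n)/CAMS[n]/; 2a from cams import CAMS' h.py
python3 - <<'E'
from fit import *
boxes={"top":(374,178,34,36),"side":(344,172,30,28)}
# jar silhouette: body cyl r .047 up to .11 (rounded?), use white plug in both views
for n in ("top","side"):
    im=cv2.imread(f"pics/{n}0.png").astype(float)
    b=(250,168,24,24) if n=="top" else (264,200,30,24)
    x0,y0,w,h=b;c=im[y0:y0+h,x0:x0+w]
    print(n);print(c.min(2).astype(int)[4:20] if n=="top" else c.min(2).astype(int)[:18])
E
python3 - <<'E'
from h import *
t=cv2.imread("pics/top0.png"); s=cv2.imread("pics/side0.png")
a=crop(t,251,170,24,24,16,2.0,-80);b=crop(s,262,200,30,30,12.8,2,-100)
# overlay: neck circle at shoulder+17 r .0255 with angle ticks at 0,30.. 
P=np.array([.5775,.1385])
for n,im,x0,y0,k in (("top",a,251,170,16),("side",b,262,200,12.8)):
    for deg in range(0,360,30):
        q=proj(n,np.r_[P+.031*np.array([np.cos(np.radians(deg)),np.sin(np.radians(deg))]),.127])[0]
        u=((q-[x0,y0]+.5)*k).astype(int);cv2.putText(im,str(deg),tuple(int(v) for v in u),0,.35,(0,0,255),1)
cv2.imwrite("pics/c4.png",np.hstack([a,b]))
E
```

```text
top
[[ 83  98  92  96  95  92  90  93  87  89  93  89  94  83  94 113 129 107
   89  96 102  95  96 100]
 [ 97  94  91  93  92  90  93  97 124 131 131 136 123  97  92 105 131 110
   92  87  96  96  96 101]
 [ 93  94  96  95  90  81 113 131 148 151 146 149 148 142 113  90  93  96
   99  89  97  99 102  94]
 [ 94  92  97  93  91 104 136 145 147 146 146 144 145 147 145 108  84  80
   95 101  93  77  97 100]
 [ 95  92 101 105  93 136 149 147 146 144 144 145 144 141 153 133  90  73
   96 105  75  53  92  98]
 [ 92  94 103 100 114 143 143 148 146 143 145 146 146 145 150 155  83  87
   90  73  49  40  92 103]
 [ 94  97  91  86 120 143 147 149 143 145 143 147 145 144 147 153  90  86
   89  45  37  62  80  98]
 [ 92  94 113 107 132 147 144 143 147 145 145 142 144 146 143 154  95  76
   87  39  64  79  87 101]
 [ 93  95 109 105 122 144 144 147 147 143 146 142 144 146 149 153  83  75
   89  36  69  94  99 102]
 [ 95  97  94  91  98 143 149 146 147 147 146 146 144 144 151 145  66  87
   88  33  67  97 105  96]
 [ 96  94  96  95  97 123 139 147 146 146 146 145 142 146 152 101  44  86
  107  61  7
[... 2076 characters left out ...]
135 135 132 122 105  98
  104 127 137 138 136 136 137 137 134 129 130 134]
 [133 138 138 129 133 132 117  99  96  95  96  98  97  97  96  95  96 104
  115 133 156 143 124 130 137 136 139 133 121 129]
 [134 138 135 117 129 142 130 118 121 108  99  97  94  97  99  99 101 111
  114 130 141 124 102 114 125 135 136 131 111 113]
 [137 138 134 108 107 129 142 136 123 124 127 119  97 102 118 125 105 106
  123 133 124  97  92 113 121 134 136 133 112 101]
 [139 136 136 110  88 105 127 134 132 126 121 116 102  99  99  92  82  98
  123 114  92  76  89 113 121 134 138 133 113  95]
 [136 136 136 103  78  78  89  96 113 126 141 150 114  84  77  72  71  78
   93  82  74  71  89 112 122 133 137 131 111  95]]
```

View pics/c4.png

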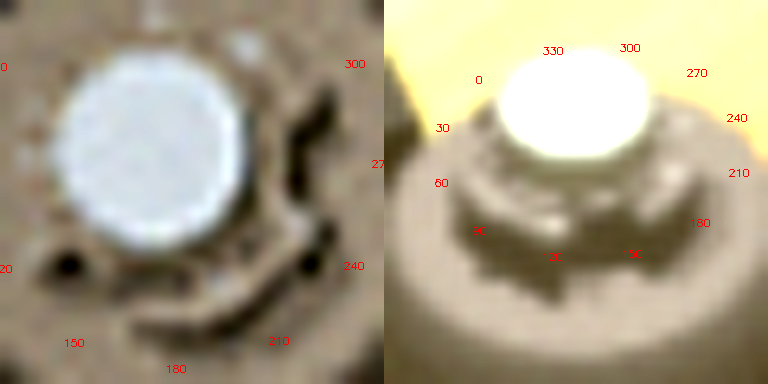

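```bash
python3 - <<'E'
from h import *
for n,b,lo,hi in (("top",(250,168,24,24),95,146),("side",(264,200,30,24),None,None)):
    im=cv2.imread(f"pics/{n}0.png").astype(float);x0,y0,w,h=b;c=im[y0:y0+h,x0:x0+w].min(2)
    lo,hi=(95,146) if n=="top" else (150,218)
    m=(c>(lo+hi)/2).astype(np.uint8)
    k,l,st,ce=cv2.connectedComponentsWithStats(m);i=1+np.argmax(st[1:,4]);print(n,st[i],ce[i]+[x0,y0],at(n,ce[i]+[x0,y0],.140).round(4))
    M=cv2.imread(f"pics/{n}0.png")
t=cv2.imread("pics/top0.png"); s=cv2.imread("pics/side0.png")
P=np.array([.5775,.1385])
out=[]
for g in (0,15,-15):
  row=[]
  for n,x0,y0,w,k in (("top",250,170,26,15),("side",262,200,30,13)):
    im=crop(t if n=="top" else s,x0,y0,w,w,k,2,-90)
    for j in range(3):
      a=np.radians(g+120*j); 
      for ds in (-1,1):
        pts=[]
        for r,z in ((.019,.127),(.0255,.127),(.0255,.118)):
          b=a+ds*np.arcsin(.00625/r); pts.append([P[0]+r*np.cos(b),P[1]+r*np.sin(b),z])
        q=((proj(n,pts)-[x0,y0]+.5)*k).astype(np.int32);cv2.polylines(im,[q],False,(0,0,255) ,1)
    row.append(cv2.resize(im,(300,300)))
  out.append(np.vstack(row))
cv2.imwrite("pics/c5.png",cv2.resize(np.hstack(out),(800,533)))
E
```

```text
top [  4   5  12  12 113] [259.84955752 178.62831858] [0.579 0.139 0.14 ]
side [ 7  4 11  8 65] [276.4        207.61538462] [0.5791 0.138  0.14  ]
```

View pics/c5.png

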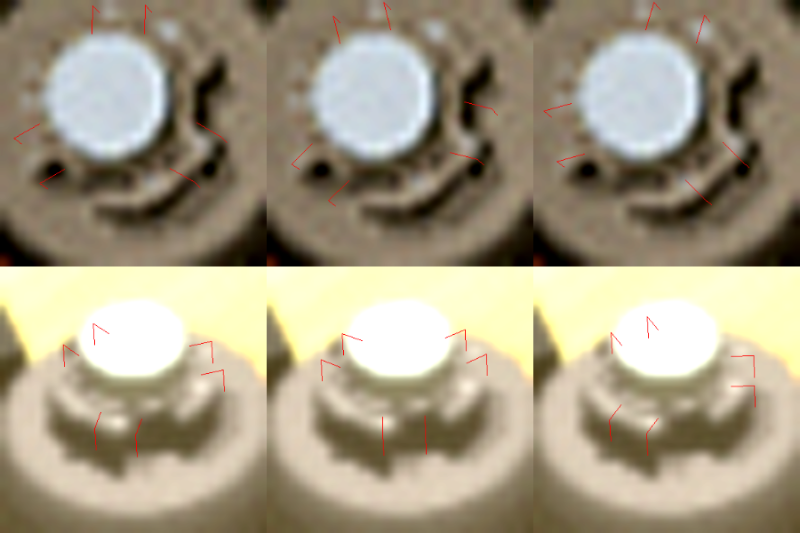

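```bash
python3 - <<'E'
from h import *
t=cv2.imread("pics/top0.png"); s=cv2.imread("pics/side0.png")
P=np.array([.579,.1386])
out=[]
for g in (8,16,24):
  row=[]
  for n,x0,y0,w,k in (("top",250,170,24,16),("side",262,204,30,13)):
    im=crop(t if n=="top" else s,x0,y0,w,w,k,2,-90)
    for j in range(3):
      a=np.radians(g+120*j); tb=[]
      for ds,da in ((1,0),(-1,2*np.pi/3)):
          tb.append(a+da+ds*np.arcsin(.00625/.0255))
      th=np.linspace(tb[0],tb[1],15)
      for z in (.127,.121):
        pts=np.c_[P[0]+.0255*np.cos(th),P[1]+.0255*np.sin(th),np.full(15,z)]
        q=((proj(n,pts)-[x0,y0]+.5)*k).astype(np.int32);cv2.polylines(im,[q],False,(0,0,255) if z>.125 else (255,0,0),1)
    row.append(cv2.resize(im,(300,300)))
  out.append(np.vstack(row))
cv2.imwrite("pics/c6.png",cv2.resize(np.hstack(out),(800,533)))
E
```

```text
(no output)
```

View pics/c6.png

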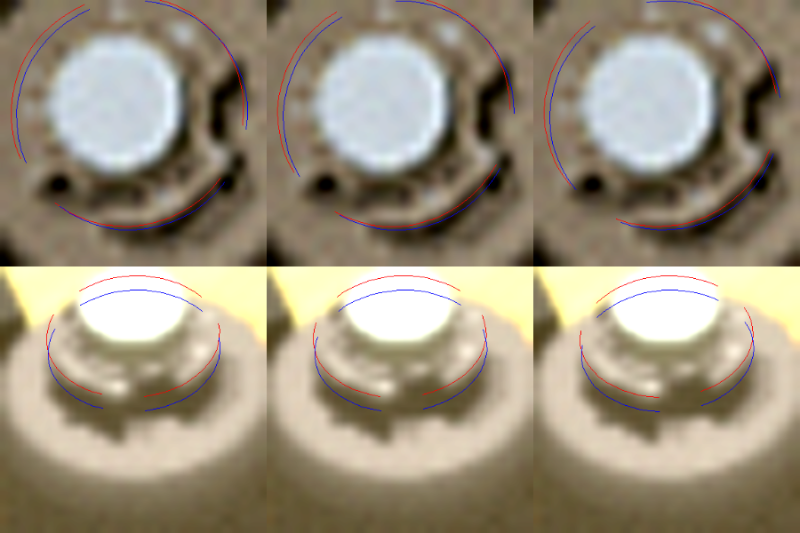

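```bash
cat >> h.py <<'E'
from scipy.spatial.transform import Rotation as Ro
def R_of(st): return Ro.from_euler('xyz',st["orientation"]).as_matrix()
def rep():
    st=arm.state();R=R_of(st)
    print("t",round(st["t"],2),"p",st["eef_pos"].round(4),"x",R[:,0].round(3),"ydir",round(np.degrees(np.arctan2(R[1,1],R[0,1])),2),"F",st["contact_force"].round(2),"T",st["ft_torque"].round(3),"gap",round(st["finger_gap"],3),"q",st["qpos"].round(3));return st,R
def shift(target):
    st,R=rep();d=np.array(target)-st["eef_pos"];print("shift tool",(R.T@d).round(4))
E
python3 - <<'E'
from h import *
st,R=rep();print(R.round(3))
E
```

```text
t 0.1 p [ 0.1741 -0.5475  0.2305] x [-0.     0.002 -1.   ] ydir -72.37 F [ 0.87  0.09 -0.26] T [0.029 0.023 0.004] gap 0.995 q [-1.403  0.314  0.045  1.304 -0.     1.431]
[[-0.     0.303 -0.953]
 [ 0.002 -0.953 -0.303]
 [-1.    -0.002 -0.   ]]
```

Request:
{"fn": "play_rows", "kwargs": {"plan": [[-0.2, [0, -0.02, -0.042], 0], [-0.2, [0, -0.02, -0.042], 0], [-0.2, [0, -0.02, -0.042], 0], [-0.2, [0, -0.02, -0.042], 0], [-0.2, [0, -0.02, -0.042], 0]], "newtons": 60}}

```text
t: 0.6
eef_pos: [0.3449, -0.3875, 0.231]
orientation: [-1.399, 1.57, 2.05]
contact_force: [0.8, -1.1, 0.9]
finger_gap: 0.4
```

Request:
{"fn": "play_rows", "kwargs": {"plan": [[-0.2, [0, -0.02, -0.042], 0], [-0.2, [0, -0.02, -0.042], 0], [-0.2, [0, -0.02, -0.042], 0], [-0.2, [0, -0.02, -0.042], 0], [-0.2, [0, -0.02, -0.042], 0]]}}

```text
t: 1.1
eef_pos: [0.5148, -0.2285, 0.231]
orientation: [-0.556, 1.57, 2.894]
contact_force: [-0.1, -0.7, -0.0]
finger_gap: 0.401
```

Request:
{"fn": "play_rows", "kwargs": {"plan": [[-0.2, [0, -0.02, -0.042], -1], [-0.2, [0, 0, 0], -1], [-0.2, [0, 0, 0], -1], [-0.2, [0, 0, 0], -0.3], [-0.2, [0, 0, 0], 0]]}}

```text
t: 1.6
eef_pos: [0.5477, -0.198, 0.2307]
orientation: [-1.049, 1.57, 2.746]
contact_force: [0.6, 0.2, -0.2]
finger_gap: 0.402
```

```bash
python3 - <<'E'
from h import *
shift([.5495,-.1955,.12])
for n in ("side","top"):
    im=imaging.capture(n); cv2.imwrite(f"pics/{n}1.png",im)
E
```

```text
t 1.6 p [ 0.5477 -0.198   0.2307] x [-0.001  0.    -1.   ] ydir -52.54 F [ 0.58  0.17 -0.17] T [ 0.04   0.017 -0.036] gap 0.402 q [-0.485  0.329  0.067  1.31  -0.     2.003]
shift tool [ 0.1107 -0.0007 -0.003 ]
```

Request:
{"fn": "play_rows", "kwargs": {"plan": [[-0.2, [0.045, -0.0007, -0.003], 0], [-0.2, [0.045, 0, 0], 0], [-0.2, [0.04, 0, 0], 0], [-0.2, [0.02, 0, 0], 0], [-0.2, [0, 0, 0], 0]]}}

```text
t: 2.2
eef_pos: [0.5469, -0.1948, 0.0776]
orientation: [-1.121, 1.563, 2.672]
contact_force: [0.3, 0.1, -0.7]
finger_gap: 0.399
```

```bash
python3 - <<'E'
from h import *
shift([.5495,-.1955,.026])
o=[]
for n,b in (("side",(320,130,80,80)),("top",(351,150,80,80))):
    im=imaging.capture(n); cv2.imwrite(f"pics/{n}2.png",im); o.append(crop(im,*b,5,2.5,-40))
cv2.imwrite("pics/c7.png",np.hstack(o))
E
```

```text
t 2.2 p [ 0.5469 -0.1948  0.0776] x [-0.007  0.003 -1.   ] ydir -52.63 F [ 0.34  0.14 -0.65] T [ 0.024  0.008 -0.017] gap 0.399 q [-0.48   0.418 -0.191  0.969 -0.     2.009]
shift tool [ 0.0516  0.0024 -0.0018]
```

View pics/c7.png

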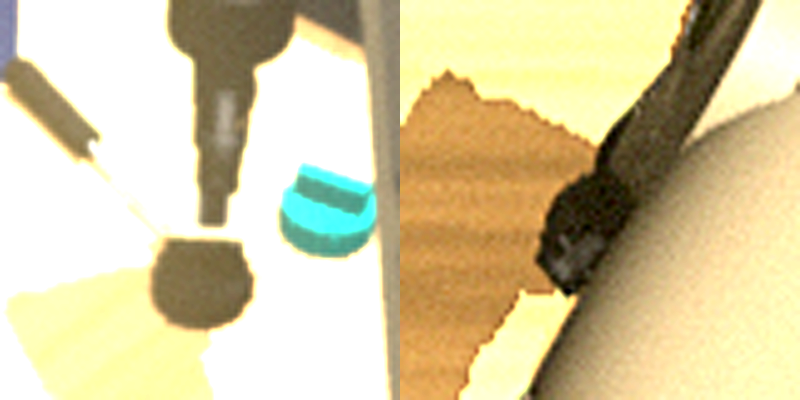

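Request:
{"fn": "play_rows", "kwargs": {"plan": [[-0.2, [0, 0, 0], 0], [-0.2, [0, 0, 0], 0]]}}

```text
t: 2.5
eef_pos: [0.5511, -0.1968, 0.0833]
orientation: [1.992, 1.567, -0.497]
contact_force: [-0.7, -0.6, 0.0]
finger_gap: 0.4
```

```bash
python3 - <<'E'
from h import *
shift([.5495,-.1955,.026]); st=arm.state();R=R_of(st)
o=[]
for n,b in (("side",(340,150,40,50)),("top",(371,176,40,50))):
    im=imaging.capture(n); cv2.imwrite(f"pics/{n}3.png",im); c=crop(im,*b,10,2.5,-40)
    for p,col in ((st["eef_pos"],(0,0,255)),([.5495,-.1955,.046],(0,255,0)),([.5495,-.1955,0],(255,0,0))):
        u=((proj(n,p)[0]-b[:2]+.5)*10).astype(int);cv2.drawMarker(c,tuple(int(v) for v in u),col,0,12,1)
    o.append(c)
cv2.imwrite("pics/c8.png",np.hstack(o))
E
```

```text
t 2.5 p [ 0.5511 -0.1968  0.0833] x [ 0.003 -0.002 -1.   ] ydir -52.58 F [-0.68 -0.61  0.01] T [0.02  0.029 0.019] gap 0.4 q [-0.48   0.413 -0.184  0.97  -0.     2.008]
shift tool [ 0.0573 -0.0022  0.0006]
```

View pics/c8.png

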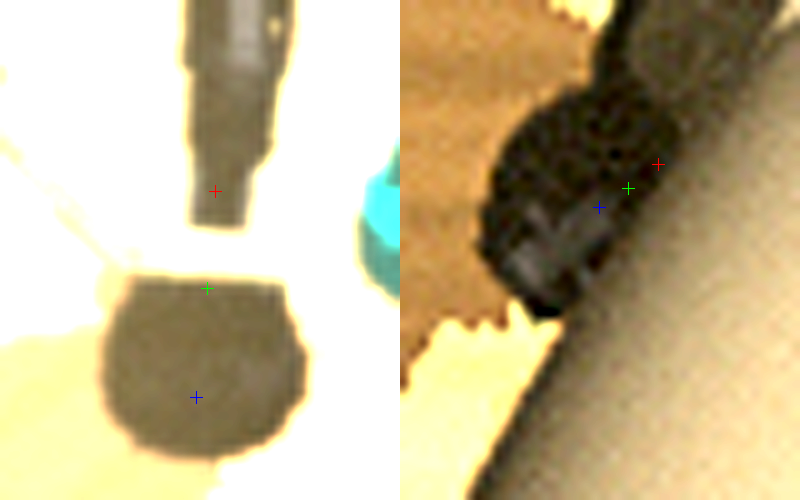

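Request:
{"fn": "play_rows", "kwargs": {"plan": [[-0.2, [0.012, 0, 0], 0], [-0.2, [0.015, 0, 0], 0], [-0.2, [0.012, 0, 0], 0], [-0.2, [0.008, 0, 0], 0], [-0.2, [0.004, 0, 0], 0]]}}

```text
t: 3.1
eef_pos: [0.5491, -0.1957, 0.0289]
orientation: [-1.102, 1.569, 2.693]
contact_force: [0.3, 0.7, 0.8]
finger_gap: 0.397
```

Request:
{"fn": "play_rows", "kwargs": {"plan": [[-0.2, [0.002, 0, 0], 0], [-0.2, [0.001, 0, 0], 0], [-0.2, [0, 0, 0], 0]]}}

```text
t: 3.4
eef_pos: [0.5501, -0.1962, 0.0276]
orientation: [1.973, 1.57, -0.515]
contact_force: [0.6, -0.7, 0.7]
finger_gap: 0.4
```

```bash
python3 - <<'E'
from h import *
shift([.5495,-.1955,.026])
b=(340,150,40,50);im=imaging.capture("side");cv2.imwrite("pics/c9.png",crop(im,*b,10,2.5,-40))
E
```

```text
t 3.4 p [ 0.5501 -0.1962  0.0276] x [ 0.001 -0.    -1.   ] ydir -52.56 F [ 0.58 -0.75  0.66] T [-0.003 -0.009  0.002] gap 0.4 q [-0.48   0.467 -0.252  0.851 -0.     2.008]
shift tool [ 0.0016 -0.0009  0.0001]
```

View pics/c9.png

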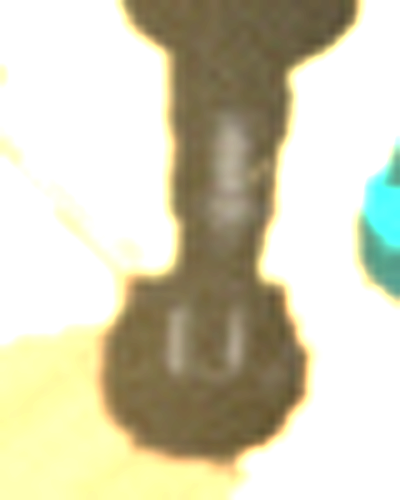

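The finger is centred on the bar: finger at column 208, bar middle at 206 in the crop. Closing the gripper.

Request:
{"fn": "play_rows", "kwargs": {"plan": [[-1, [0, 0, 0], 0], [-1, [0, 0, 0], 0], [-1, [0, 0, 0], 0], [-1, [0, 0, 0], 0], [-1, [0, 0, 0], 0]], "newtons": 60}}

```text
t: 3.95
eef_pos: [0.5502, -0.1963, 0.0279]
orientation: [1.97, 1.57, -0.518]
contact_force: [-0.2, 0.9, 5.1]
finger_gap: 0.147
```

Request:
{"fn": "play_rows", "kwargs": {"plan": [[-1, [0, 0, 0], 0], [-1, [0, 0, 0], 0], [-1, [-0.005, 0, 0], 0], [-1, [-0.01, 0, 0], 0], [-1, [-0.015, 0, 0], 0]]}}

```text
t: 4.45
eef_pos: [0.5488, -0.1955, 0.0569]
orientation: [-1.084, 1.568, 2.711]
contact_force: [0.3, -0.3, -1.4]
finger_gap: 0.148
```

```bash
python3 - <<'E'
from h import *
rep()
b=(340,130,40,50);im=imaging.capture("side");cv2.imwrite("pics/c10.png",crop(im,*b,10,2.5,-40))
E
```

```text
t 4.45 p [ 0.5488 -0.1955  0.0569] x [-0.002  0.001 -1.   ] ydir -52.57 F [ 0.3  -0.33 -1.36] T [ 0.047 -0.03   0.023] gap 0.148 q [-0.48   0.437 -0.218  0.919 -0.     2.008]
```

View pics/c10.png

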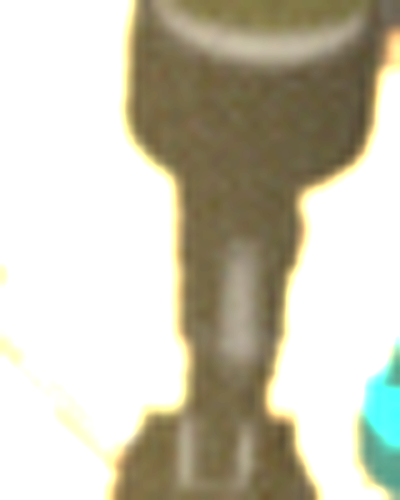

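Request:
{"fn": "play_rows", "kwargs": {"plan": [[-1, [-0.03, 0, 0], 0], [-1, [-0.04, 0, 0], 0], [-1, [-0.04, 0, 0], 0], [-1, [-0.033, 0, 0], 0], [-1, [-0.02, 0, 0], 0]]}}

```text
t: 5.0
eef_pos: [0.5507, -0.1964, 0.2237]
orientation: [1.984, 1.567, -0.504]
contact_force: [-0.1, -0.6, -1.5]
finger_gap: 0.145
```

Request:
{"fn": "play_rows", "kwargs": {"plan": [[-1, [0, 0, 0], -1], [-1, [0, 0, 0], -1], [-1, [0, 0, 0], -1], [-1, [0, 0, 0], -1], [-1, [0, 0, 0], -1]]}}

```text
t: 5.5
eef_pos: [0.5496, -0.1959, 0.2203]
orientation: [-1.21, 1.571, 3.113]
contact_force: [0.5, 0.2, -0.7]
finger_gap: 0.147
```

Request:
{"fn": "play_rows", "kwargs": {"plan": [[-1, [0, 0, 0], -1], [-1, [0, 0, 0], -1], [-1, [0, 0, 0], -0.8], [-1, [0, 0, 0], 0]]}}

```text
t: 5.9
eef_pos: [0.5497, -0.1959, 0.2203]
orientation: [-1.649, 1.571, 2.963]
contact_force: [-0.1, -0.2, -0.4]
finger_gap: 0.148
```

```bash
python3 - <<'E'
from h import *
shift([.579,.1386,.22])
E
```

```text
t 5.9 p [ 0.5497 -0.1959  0.2203] x [-0.  0. -1.] ydir -5.75 F [-0.12 -0.19 -0.39] T [-0.013 -0.02   0.021] gap 0.148 q [-0.48   0.333  0.047  1.285 -0.     1.191]
shift tool [ 3.000e-04 -4.300e-03 -3.358e-01]
```

Request:
{"fn": "play_rows", "kwargs": {"plan": [[-1, [0, -0.0005, -0.03], 0], [-1, [0, -0.0005, -0.045], 0], [-1, [0, -0.0005, -0.045], 0], [-1, [0, -0.0005, -0.045], 0], [-1, [0, -0.0005, -0.045], 0]]}}

```text
t: 6.4
eef_pos: [0.5683, 0.0148, 0.2204]
orientation: [1.248, 1.571, -0.426]
contact_force: [1.2, -0.0, -0.5]
finger_gap: 0.147
```

Request:
{"fn": "play_rows", "kwargs": {"plan": [[-1, [0, -0.0005, -0.045], 0], [-1, [0, -0.0005, -0.04], 0], [-1, [0, -0.0005, -0.025], 0], [-1, [0, 0, -0.015], 0], [-1, [0, 0, 0], 0]]}}

```text
t: 6.9
eef_pos: [0.5794, 0.1392, 0.2201]
orientation: [-1.38, 1.571, -3.05]
contact_force: [-0.1, 0.3, -1.3]
finger_gap: 0.147
```

Request:
{"fn": "play_rows", "kwargs": {"plan": [[-1, [0, 0, 0], 0], [-1, [0, 0, 0], 0]]}}

```text
t: 7.1
eef_pos: [0.5795, 0.1364, 0.2202]
orientation: [-0.281, 1.57, -1.955]
contact_force: [-0.5, 0.1, -0.8]
finger_gap: 0.149
```

```bash
python3 - <<'E'
from h import *
shift([.579,.1386,.20])
o=[]
for n,b in (("side",(240,170,80,100)),("top",(220,150,80,100))):
    im=imaging.capture(n); cv2.imwrite(f"pics/{n}4.png",im);o.append(crop(im,*b,5,1.5,0))
cv2.imwrite("pics/c11.png",np.hstack(o))
E
```

```text
t 7.1 p [0.5795 0.1364 0.2202] x [-0.    -0.001 -1.   ] ydir -5.88 F [-0.49  0.14 -0.83] T [ 0.02  -0.021  0.017] gap 0.149 q [ 0.097  0.356  0.08   1.295 -0.     1.77 ]
shift tool [ 0.0202 -0.0007 -0.0022]
```

View pics/c11.png

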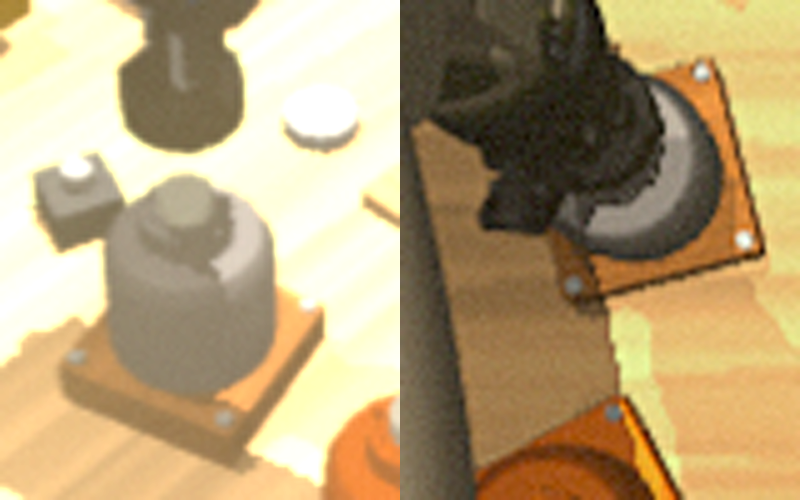

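Request:
{"fn": "play_rows", "kwargs": {"plan": [[-1, [0, 0, 0], 0], [-1, [0, 0, 0], 0]]}}

```text
t: 7.4
eef_pos: [0.5796, 0.137, 0.2204]
orientation: [0.973, 1.571, -0.7]
contact_force: [-0.0, -0.5, -1.0]
finger_gap: 0.148
```

```bash
python3 - <<'E'
from fit import *
st,R=rep()
im=imaging.capture("side"); cv2.imwrite("pics/side5.png",im)
b=(258,183,36,19)
x0,y0,w,h=b;c=im[y0:y0+h,x0:x0+w].astype(float);r=c[...,2]
print(np.percentile(r,[5,20,50,80,95]))
hi,lo=np.percentile(r,85),np.percentile(r,20);m=np.clip((hi-r)/(hi-lo),0,1)
yaw=np.radians(-5.8-90);z=st["eef_pos"][2]-.0279
def cost(p): return ((caprender("side",p[0],p[1],yaw,z,b)-m)**2).sum()
p0=st["eef_pos"][:2]
for dz in (0,):
    r_=minimize(cost,p0,method="Nelder-Mead",options=dict(initial_simplex=[p0,p0+[.004,0],p0+[0,.004]],xatol=1e-5))
    print("fit",r_.x.round(4),r_.fun,"TCP",p0.round(4),"diff",(r_.x-p0).round(4))
M=caprender("side",*r_.x,yaw,z,b)
k=12
vis=np.hstack([crop(im,*b,k,2,-20),cv2.cvtColor(cv2.resize((m*255).astype(np.uint8),None,fx=k,fy=k),8)])
vis=np.vstack([vis,np.hstack([cv2.cvtColor(cv2.resize((M*255).astype(np.uint8),None,fx=k,fy=k),8),cv2.cvtColor(cv2.resize((abs(M-m)*255).astype(np.uint8),None,fx=k,fy=k),8)])])
cv2.imwrite("pics/c12.png",cv2.resize(vis,(800,int(800*vis.shape[0]/vis.shape[1]))))
E
```

```text
t 7.4 p [0.5796 0.137  0.2204] x [ 0. -0. -1.] ydir -5.84 F [-0.05 -0.48 -1.04] T [0.001 0.028 0.017] gap 0.148 q [ 0.097  0.356  0.081  1.295 -0.     1.77 ]
[ 78.  80.  92. 234. 235.]
fit [0.5819 0.1337] 4.415870095242764 TCP [0.5796 0.137 ] diff [ 0.0024 -0.0032]
```

View pics/c12.png

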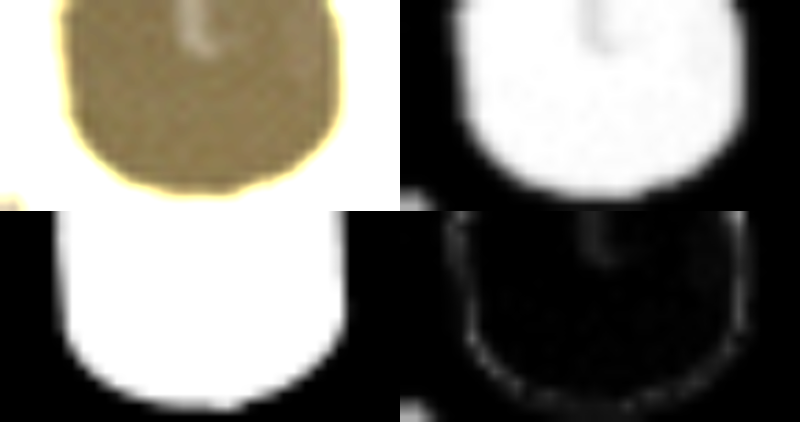

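Request:
{"fn": "play_rows", "kwargs": {"plan": [[-1, [0.01, -0.0007, -0.0015], 0], [-1, [0.02, 0, 0], 0], [-1, [0.015, 0, 0], 0], [-1, [0.007, 0, 0], 0], [-1, [0, 0, 0], 0]]}}

```text
t: 7.95
eef_pos: [0.5779, 0.1392, 0.1667]
orientation: [-1.342, 1.568, -3.013]
contact_force: [-0.5, 0.4, -0.1]
finger_gap: 0.145
```

Request:
{"fn": "play_rows", "kwargs": {"plan": [[-1, [0, 0, 0], 0], [-1, [0, 0, 0], 0]]}}

```text
t: 8.15
eef_pos: [0.5795, 0.1394, 0.1692]
orientation: [1.73, 1.569, 0.059]
contact_force: [0.1, 0.3, 0.1]
finger_gap: 0.144
```

```bash
python3 - <<'E'
from h import *
shift([.579,.1386,.155])
o=[]
for n,b in (("side",(250,180,50,60)),("top",(225,150,60,72))):
    im=imaging.capture(n); cv2.imwrite(f"pics/{n}6.png",im);o.append(cv2.resize(crop(im,*b,8,2,-20),(400,480)))
cv2.imwrite("pics/c13.png",np.hstack(o))
E
```

```text
t 8.15 p [0.5795 0.1394 0.1692] x [ 0.002  0.    -1.   ] ydir -5.76 F [0.14 0.31 0.08] T [-0.001 -0.054  0.017] gap 0.144 q [ 0.101  0.376 -0.017  1.176 -0.     1.773]
shift tool [ 0.0142 -0.0005  0.0008]
```

View pics/c13.png

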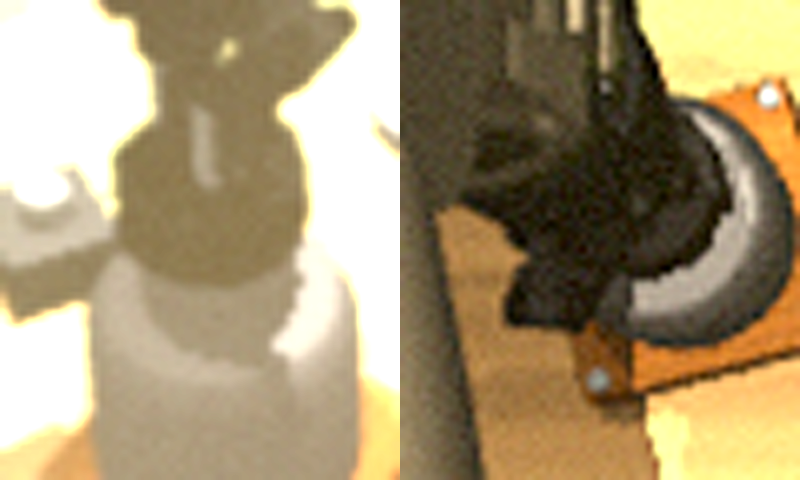

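```bash
python3 - <<'E'
from h import *
for z in (.0,.09,.11,.14,.155,.165):
    q=proj("side",[.579,.1386,z])[0]; print(z,q.round(1),((q-[250,180]+.5)*8).round(0))
# expected silhouette edges of jar near z .09 and cap at z .155
r=np.array([-.753,-.658])/1.0;r/=np.linalg.norm(r)
for R,z in ((.047,.09),(.032,.155)):
    for s in (-1,1):
        print(R,z,s,((proj("side",[.579+s*R*r[0],.1386+s*R*r[1],z])[0]-[250,180]+.5)*8).round(0))
E
```

```text
0.0 [278.5 243.3] [232. 510.]
0.09 [277.1 221.1] [221. 333.]
0.11 [276.8 215.8] [218. 291.]
0.14 [276.3 207.7] [214. 226.]
0.155 [276.  203.6] [212. 193.]
0.165 [275.8 200.8] [211. 170.]
0.047 0.09 -1 [ 81. 331.]
0.047 0.09 1 [361. 335.]
0.032 0.155 -1 [113. 191.]
0.032 0.155 1 [311. 194.]
```

Request:
{"fn": "play_rows", "kwargs": {"plan": [[-1, [0.003, 0, 0], 0], [-1, [0.003, 0, 0], 0], [-1, [0.002, 0, 0], 0], [-1, [0.001, 0, 0], 0], [-1, [0, 0, 0], 0]]}}

```text
t: 8.75
eef_pos: [0.5787, 0.1392, 0.1589]
orientation: [-1.218, 1.57, -2.889]
contact_force: [0.1, -0.1, -0.7]
finger_gap: 0.146
```

Request:
{"fn": "play_rows", "kwargs": {"plan": [[-1, [0.001, 0, 0], 0], [-1, [0.001, 0, 0], 0], [-1, [0.001, 0, 0], 0], [-1, [0, 0, 0], 0]]}}

```text
t: 9.15
eef_pos: [0.5788, 0.1393, 0.1561]
orientation: [-1.126, 1.571, -2.797]
contact_force: [0.8, -0.2, -1.4]
finger_gap: 0.145
```

```bash
python3 - <<'E'
from h import *
rep()
E
```

```text
t 9.15 p [0.5788 0.1393 0.1561] x [-0. -0. -1.] ydir -5.76 F [ 0.75 -0.16 -1.41] T [-0.019 -0.022  0.006] gap 0.145 q [ 0.101  0.383 -0.04   1.148 -0.     1.773]
```

Request:
{"fn": "play_rows", "kwargs": {"plan": [[-1, [0.001, 0, 0], 0], [-1, [0.001, 0, 0], 0], [-1, [0, 0, 0], 0]]}}

```text
t: 9.45
eef_pos: [0.5789, 0.1393, 0.1543]
orientation: [0.947, 1.571, -0.724]
contact_force: [0.3, 0.6, 1.1]
finger_gap: 0.149
```

Request:
{"fn": "play_rows", "kwargs": {"plan": [[-1, [0.001, 0, 0], 0], [-1, [0.001, 0, 0], 0], [-1, [0, 0, 0], 0]]}}

```text
t: 9.75
eef_pos: [0.5788, 0.1395, 0.1521]
orientation: [-2.431, 1.57, 2.181]
contact_force: [-1.0, 2.8, -0.6]
finger_gap: 0.145
```

```bash
python3 - <<'E'
from h import *
rep()
E
```

```text
t 9.75 p [0.5788 0.1395 0.1521] x [-0.  0. -1.] ydir -5.75 F [-1.04  2.78 -0.64] T [0.37  0.081 0.068] gap 0.145 q [ 0.102  0.385 -0.047  1.139  0.     1.773]
```

Request:
{"fn": "play_rows", "kwargs": {"plan": [[-1, [0, 0, -0.0006], 0], [-1, [0.001, 0, 0], 0], [-1, [0, 0, 0], 0]]}}

```text
t: 10.05
eef_pos: [0.5788, 0.1398, 0.1511]
orientation: [-0.93, 1.57, -2.602]
contact_force: [-0.7, 0.5, 0.4]
finger_gap: 0.143
```

```bash
python3 - <<'E'
from h import *
rep()
E
```

```text
t 10.05 p [0.5788 0.1398 0.1511] x [-0.001 -0.    -1.   ] ydir -5.76 F [-0.69  0.48  0.38] T [0.071 0.234 0.063] gap 0.143 q [ 0.102  0.386 -0.048  1.137 -0.     1.774]
```

Request:
{"fn": "play_rows", "kwargs": {"plan": [[-1, [0.001, 0, 0], 0], [-1, [0.001, 0, 0], 0], [-1, [0.001, 0, 0], 0], [-1, [0, 0, 0], 0]]}}

```text
t: 10.45
eef_pos: [0.5788, 0.1398, 0.148]
orientation: [-1.045, 1.57, -2.717]
contact_force: [-1.9, -0.1, 0.3]
finger_gap: 0.143
```

Request:
{"fn": "play_rows", "kwargs": {"plan": [[-1, [0.001, 0, 0], 0], [-1, [0.001, 0, 0], 0], [-1, [0, 0, 0], 0]]}}

```text
t: 10.75
eef_pos: [0.5789, 0.1398, 0.1464]
orientation: [-0.172, 1.571, -1.843]
contact_force: [-2.9, -0.0, 2.9]
finger_gap: 0.146
```

```bash
python3 - <<'E'
from h import *
rep()
E
```

```text
t 10.75 p [0.5789 0.1398 0.1464] x [-0. -0. -1.] ydir -5.76 F [-2.91 -0.04  2.95] T [-0.001  0.644  0.073] gap 0.146 q [ 0.102  0.389 -0.056  1.126 -0.     1.774]
```

Request:
{"fn": "play_rows", "kwargs": {"plan": [[-1, [0, -0.0006, 0], 0], [-1, [0.001, 0, 0], 0], [-1, [0.001, 0, 0], 0], [-1, [0, 0, 0], 0]]}}

```text
t: 11.15
eef_pos: [0.5788, 0.1398, 0.1446]
orientation: [1.481, 1.57, -0.191]
contact_force: [-1.7, -0.0, 4.5]
finger_gap: 0.148
```

Request:
{"fn": "play_rows", "kwargs": {"plan": [[-1, [0.001, 0, 0], 0], [-1, [0.001, 0, 0], 0], [-1, [0, 0, 0], 0]]}}

```text
t: 11.45
eef_pos: [0.5788, 0.1398, 0.1429]
orientation: [1.549, 1.569, -0.123]
contact_force: [-3.2, 0.1, 6.7]
finger_gap: 0.148
```

```bash
python3 - <<'E'
from h import *
rep()
E
```

```text
t 11.45 p [0.5788 0.1398 0.1429] x [ 0.001 -0.    -1.   ] ydir -5.77 F [-3.17  0.09  6.69] T [-0.181  0.568  0.07 ] gap 0.148 q [ 0.102  0.39  -0.063  1.117 -0.     1.774]
```

Request:
{"fn": "play_rows", "kwargs": {"plan": [[-1, [0, -0.0008, 0], 0], [-1, [0, 0, 0], 0], [-1, [0, 0, 0], 0]]}}

```text
t: 11.75
eef_pos: [0.5788, 0.1398, 0.1431]
orientation: [1.57, 1.568, -0.101]
contact_force: [-0.8, -1.0, 5.0]
finger_gap: 0.144
```

```bash
python3 - <<'E'
from h import *
rep()
E
```

```text
t 11.75 p [0.5788 0.1398 0.1431] x [ 0.003 -0.    -1.   ] ydir -5.78 F [-0.75 -1.    5.05] T [-0.24   0.181  0.04 ] gap 0.144 q [ 1.030e-01  3.880e-01 -6.500e-02  1.115e+00 -1.000e-03  1.774e+00]
```

Request:
{"fn": "play_rows", "kwargs": {"plan": [[-1, [0.001, 0, 0], 0], [-1, [0.001, 0, 0], 0], [-1, [0.001, 0, 0], 0], [-1, [0, 0, 0], 0]]}}

```text
t: 12.15
eef_pos: [0.5788, 0.1398, 0.1406]
orientation: [1.599, 1.568, -0.073]
contact_force: [-2.3, -1.0, 8.8]
finger_gap: 0.15
```

```bash
python3 - <<'E'
from h import *
rep()
im=imaging.capture("side");cv2.imwrite("pics/side7.png",im);cv2.imwrite("pics/c14.png",crop(im,250,190,50,50,10,2,-20))
E
```

```text
t 12.15 p [0.5788 0.1398 0.1406] x [ 0.003 -0.    -1.   ] ydir -5.78 F [-2.29 -0.96  8.83] T [-0.238  0.507  0.028] gap 0.15 q [ 1.030e-01  3.900e-01 -6.900e-02  1.109e+00 -1.000e-03  1.774e+00]
```

View pics/c14.png

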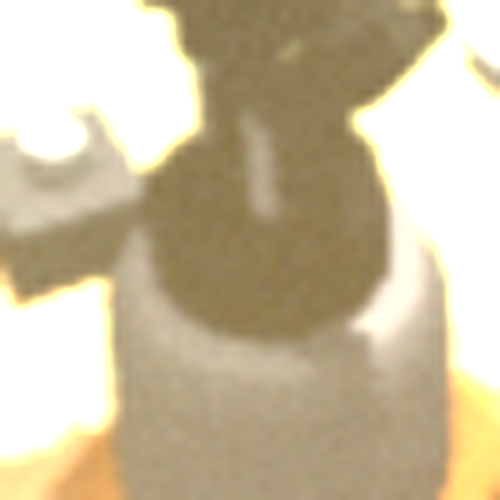

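Request:
{"fn": "play_rows", "kwargs": {"plan": [[-1, [0.001, -0.0005, 0], 0], [-1, [0.0005, 0, 0], 0], [-1, [0, 0, 0], 0], [-1, [0, 0, 0], 0]]}}

```text
t: 12.6
eef_pos: [0.5788, 0.1399, 0.1397]
orientation: [1.602, 1.566, -0.07]
contact_force: [-1.3, -1.1, 10.2]
finger_gap: 0.143
```

```bash
python3 - <<'E'
from h import *
rep()
E
```

```text
t 12.6 p [0.5788 0.1399 0.1397] x [ 0.004 -0.    -1.   ] ydir -5.78 F [-1.3  -1.12 10.25] T [-0.263  0.388  0.039] gap 0.143 q [ 1.030e-01  3.890e-01 -7.200e-02  1.105e+00 -1.000e-03  1.774e+00]
```

Request:
{"fn": "play_rows", "kwargs": {"plan": [[-1, [0, 0, 0], 0.5], [-1, [0, 0, 0], 0.5], [-1, [0, 0, 0], 0.5], [-1, [0, 0, 0], 0]]}}

```text
t: 13.0
eef_pos: [0.5793, 0.1401, 0.1399]
orientation: [1.864, 1.565, 0.034]
contact_force: [-0.9, -0.6, 10.9]
finger_gap: 0.144
```

```bash
python3 - <<'E'
from h import *
rep()
E
```

```text
t 13.0 p [0.5793 0.1401 0.1399] x [ 0.006  0.    -1.   ] ydir -14.85 F [-0.87 -0.63 10.9 ] T [-0.12   0.21  -0.052] gap 0.144 q [ 0.103  0.389 -0.072  1.104 -0.     1.933]
```

Request:
{"fn": "play_rows", "kwargs": {"plan": [[-1, [0, 0, 0], 0.7], [-1, [0, 0, 0], 0.7], [-1, [0, 0, 0], 0.7], [-1, [0, 0, 0], 0]]}}

```text
t: 13.4
eef_pos: [0.5796, 0.1401, 0.1399]
orientation: [2.1, 1.565, 0.05]
contact_force: [0.3, -1.5, 10.5]
finger_gap: 0.143
```

```bash
python3 - <<'E'
from h import *
rep()
E
```

```text
t 13.4 p [0.5796 0.1401 0.1399] x [ 0.006  0.    -1.   ] ydir -27.47 F [ 0.27 -1.45 10.51] T [-0.145  0.085 -0.029] gap 0.143 q [ 0.103  0.389 -0.072  1.104 -0.     2.153]
```

Request:
{"fn": "play_rows", "kwargs": {"plan": [[-1, [0, 0, 0], 0.7], [-1, [0, 0, 0], 0.7], [-1, [0, 0, 0], 0.6], [-1, [0, 0, 0], 0]]}}

```text
t: 13.8
eef_pos: [0.5796, 0.1401, 0.14]
orientation: [2.309, 1.565, 0.049]
contact_force: [-0.2, -0.3, 10.1]
finger_gap: 0.143
```

```bash
python3 - <<'E'
from h import *
rep()
E
```

```text
t 13.8 p [0.5796 0.1401 0.14  ] x [ 0.006  0.    -1.   ] ydir -39.46 F [-0.21 -0.27 10.05] T [-0.13   0.048 -0.059] gap 0.143 q [ 0.103  0.389 -0.072  1.104 -0.     2.362]
```

Request:
{"fn": "play_rows", "kwargs": {"plan": [[-1, [0, 0, 0], 0.5], [-1, [0, 0, 0], 0.5], [-1, [0, 0, 0], 0.5], [-1, [0, 0, 0], 0]]}}

```text
t: 14.2
eef_pos: [0.5791, 0.1401, 0.1399]
orientation: [2.441, 1.566, 0.025]
contact_force: [-0.4, -1.0, 10.1]
finger_gap: 0.147
```

```bash
python3 - <<'E'
from h import *
rep()
E
```

```text
t 14.2 p [0.5791 0.1401 0.1399] x [ 0.005  0.    -1.   ] ydir -48.44 F [-0.38 -1.01 10.12] T [-0.171  0.31   0.035] gap 0.147 q [ 0.103  0.389 -0.072  1.105 -0.     2.519]
```

Request:
{"fn": "play_rows", "kwargs": {"plan": [[-1, [0, 0, 0], 0.25], [-1, [0, 0, 0], 0]]}}

```text
t: 14.4
eef_pos: [0.5788, 0.14, 0.1398]
orientation: [2.448, 1.566, 0.006]
contact_force: [-1.1, -1.5, 10.6]
finger_gap: 0.148
```

```bash
python3 - <<'E'
from h import *
rep()
E
```

```text
t 14.4 p [0.5788 0.14   0.1398] x [ 0.004  0.    -1.   ] ydir -49.9 F [-1.08 -1.45 10.57] T [-0.205  0.476  0.094] gap 0.148 q [ 0.103  0.389 -0.072  1.105 -0.     2.545]
```

Request:
{"fn": "play_rows", "kwargs": {"plan": [[-1, [0, 0, 0], 0.25], [-1, [0, 0, 0], 0]]}}

```text
t: 14.6
eef_pos: [0.5786, 0.14, 0.1398]
orientation: [2.416, 1.567, -0.051]
contact_force: [-3.6, -1.4, 12.0]
finger_gap: 0.152
```

```bash
python3 - <<'E'
from h import *
rep()
E
```

```text
t 14.6 p [0.5786 0.14   0.1398] x [ 0.004 -0.    -1.   ] ydir -51.36 F [-3.6  -1.43 12.02] T [-0.286  0.588  0.431] gap 0.152 q [ 1.030e-01  3.890e-01 -7.200e-02  1.105e+00 -1.000e-03  2.570e+00]
```

Request:
{"fn": "play_rows", "kwargs": {"plan": [[-1, [0, 0, 0], -0.4], [-1, [0, 0, 0], 0]]}}

```text
t: 14.8
eef_pos: [0.5787, 0.1401, 0.1398]
orientation: [2.451, 1.566, 0.026]
contact_force: [-1.1, -1.0, 10.9]
finger_gap: 0.149
```

```bash
python3 - <<'E'
from h import *
rep()
E
```

```text
t 14.8 p [0.5787 0.1401 0.1398] x [ 0.004  0.    -1.   ] ydir -48.93 F [-1.1  -0.98 10.87] T [-0.142  0.499  0.073] gap 0.149 q [ 0.103  0.389 -0.072  1.105 -0.     2.528]
```

Request:
{"fn": "play_rows", "kwargs": {"plan": [[-1, [-0.001, 0, 0], 0], [-1, [-0.001, 0, 0], 0], [-1, [-0.001, 0, 0], 0], [-1, [0, 0, 0], 0]]}}

```text
t: 15.2
eef_pos: [0.5787, 0.1401, 0.1422]
orientation: [2.448, 1.567, 0.022]
contact_force: [-0.6, -1.2, 7.9]
finger_gap: 0.149
```

```bash
python3 - <<'E'
from h import *
rep()
E
```

```text
t 15.2 p [0.5787 0.1401 0.1422] x [ 0.004  0.    -1.   ] ydir -48.98 F [-0.63 -1.23  7.94] T [-0.165  0.206  0.099] gap 0.149 q [ 0.103  0.388 -0.068  1.111 -0.     2.528]
```

Request:
{"fn": "play_rows", "kwargs": {"plan": [[-1, [-0.001, 0, 0], 0], [-1, [-0.001, 0, 0], 0], [-1, [0, 0, 0], 0]]}}

```text
t: 15.5
eef_pos: [0.5787, 0.1401, 0.1438]
orientation: [2.446, 1.567, 0.021]
contact_force: [-0.1, -0.5, 5.9]
finger_gap: 0.147
```

```bash
python3 - <<'E'
from h import *
rep()
E
```

```text
t 15.5 p [0.5787 0.1401 0.1438] x [ 0.004  0.    -1.   ] ydir -48.97 F [-0.08 -0.48  5.91] T [-0.103 -0.051  0.087] gap 0.147 q [ 0.103  0.387 -0.065  1.115 -0.     2.528]
```

Request:
{"fn": "play_rows", "kwargs": {"plan": [[-1, [-0.001, 0, 0], 0], [-1, [0, 0, 0], 0], [-1, [0, 0, 0], 0]]}}

```text
t: 15.8
eef_pos: [0.5785, 0.14, 0.1439]
orientation: [2.442, 1.568, 0.017]
contact_force: [4.1, -0.3, 1.5]
finger_gap: 0.149
```

```bash
python3 - <<'E'
from h import *
rep()
E
```

```text
t 15.8 p [0.5785 0.14   0.1439] x [ 0.003  0.    -1.   ] ydir -48.98 F [ 4.06 -0.31  1.51] T [-0.081 -0.98  -0.006] gap 0.149 q [ 0.103  0.388 -0.064  1.117 -0.     2.528]
```

The vertical force fell from 5.9 to 1.5 N while the height stayed put, with the rim about 6 mm above the shoulder. The lugs are seated in the pocket. Releasing now.

Request:
{"fn": "play_rows", "kwargs": {"plan": [[-0.3, [0, 0, 0], 0], [-0.3, [0, 0, 0], 0], [-0.3, [0, 0, 0], 0], [-0.3, [0, 0, 0], 0], [-0.3, [0, 0, 0], 0]]}}

```text
t: 16.3
eef_pos: [0.5768, 0.1401, 0.1436]
orientation: [-0.523, 1.57, -2.948]
contact_force: [-0.2, -0.1, 0.2]
finger_gap: 0.353
```

```bash
python3 - <<'E'
from h import *
rep()
E
```

```text
t 16.3 p [0.5768 0.1401 0.1436] x [-0.001 -0.    -1.   ] ydir -48.96 F [-0.16 -0.14  0.17] T [ 0.009 -0.002 -0.029] gap 0.353 q [ 0.103  0.387 -0.065  1.119 -0.     2.528]
```

Request:
{"fn": "play_rows", "kwargs": {"plan": [[-0.3, [-0.005, 0, 0], 0], [-0.3, [-0.015, 0, 0], 0], [-0.3, [-0.025, 0, 0], 0], [-0.3, [-0.03, 0, 0], 0], [-0.3, [-0.025, 0, 0], 0]]}}

```text
t: 16.8
eef_pos: [0.5772, 0.1401, 0.2457]
orientation: [2.461, 1.57, 0.036]
contact_force: [-0.1, 0.2, -0.2]
finger_gap: 0.348
```

```bash
python3 - <<'E'
from h import *
rep()
im=imaging.capture("side");cv2.imwrite("pics/side8.png",im)
im2=imaging.capture("top");cv2.imwrite("pics/top8.png",im2)
cv2.imwrite("pics/c15.png",np.hstack([crop(im,245,180,60,75,6.5,2,-20),crop(im2,235,150,60,75,6.5,2,-20)]))
E
```

```text
t 16.8 p [0.5772 0.1401 0.2457] x [ 0.001  0.    -1.   ] ydir -48.96 F [-0.12  0.23 -0.21] T [ 0.022 -0.072 -0.008] gap 0.348 q [ 0.103  0.347  0.128  1.351 -0.     2.528]
```

View pics/c15.png

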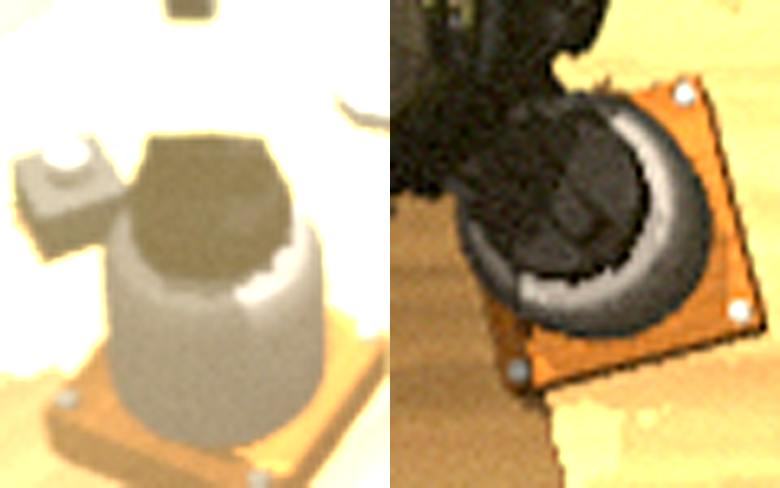

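```bash
python3 - <<'E'
from h import *
im=cv2.imread("pics/side8.png");c=crop(im,250,192,40,40,12,2,-20)
yaw=np.radians(-139);P=np.array([.579,.1392])
for rim,col in ((.116,(0,0,255)),(.120,(255,0,0))):
    pts=[[P[0]+i*np.cos(yaw)-j*np.sin(yaw),P[1]+i*np.sin(yaw)+j*np.cos(yaw),rim+.046] for i,j in((-.025,-.007),(.025,-.007),(.025,.007),(-.025,.007))]
    q=((proj("side",pts)-[250,192]+.5)*12).astype(np.int32);cv2.polylines(c,[q],True,col,1)
cv2.imwrite("pics/c16.png",c)
E
```

```text
(no output)
```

View pics/c16.png

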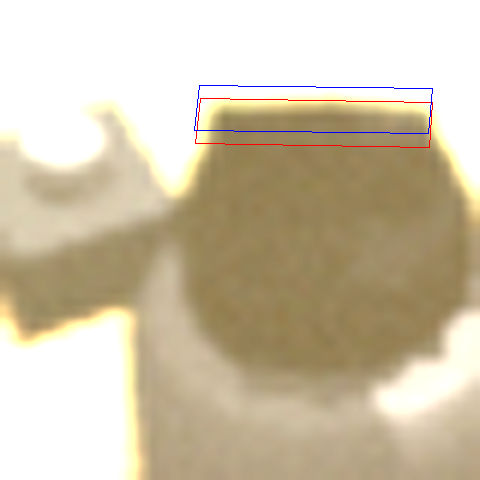

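View pics/top8.png

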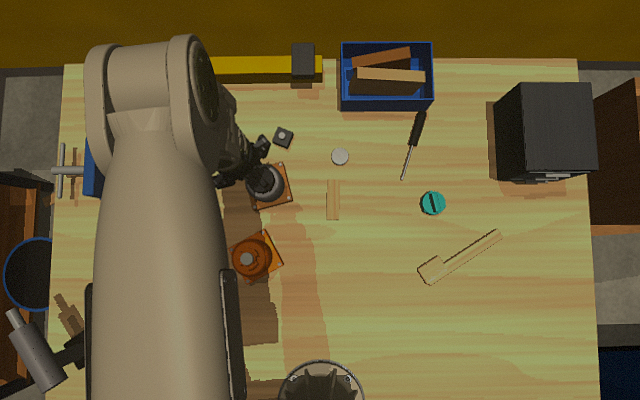

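```bash
python3 - <<'E'
from h import *
print(job.job_done()); rep()
E
```

```text
the job is handed in; nothing more can be done
None
the job is handed in; nothing more can be done
```

The black cap is on the grey jar and, by force, height and picture, locked; I handed the job in at about 17 s of the 64 s allowed.

**What I did:** I gripped the cap by its thumb bar and lowered it with the lugs over the gaps, which I had found by looking. They dropped straight in, and I shifted the cap sideways about 0.5 mm at a time when it rubbed the neck. I pressed to about 11 N and turned it clockwise about 45° until I felt the end stop. I then backed off about 2.5°, let the spring lift it, and let go.

**Last checks:**
- **Seating:** during the lift the vertical force fell from 5.9 N to 1.5 N while the height stayed put, with the rim about 6 mm above the shoulder. That is what the lugs reaching the top of the pocket should feel like.
- **After letting go:** the side picture shows the bar at, or about 1 mm below, where the locked height puts it, not sprung up. The gripper is about 10 cm clear with no contact force.
- **Forces:** the largest readings I saw were about 12 N downward and 0.43 N·m of twist, both at the end stop.
- **Bystanders:** those visible in the last top picture have not moved. The arm hid the wrench and the glue bottle there, but it never went near them.
- **Disagreements:** a side-camera fit of the held cap was about 4 mm off the arm's reading, mostly in that camera's weak direction, so I went by feel instead. I did not turn the cap back to test the lock.

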